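# Show the notched test plate label up over the work card

### The arm

A 7-joint arm with a two-finger parallel gripper is mounted at the origin on the work surface; the furniture and walls round the work are solid. World frame = base frame: x ahead of the robot, y to its left, z up, the work surface at z = 0. Lengths are in m, angles in rad, forces in N, time in s.
With the tool pointing down it reaches from about 0.4 to 0.85 m from the base axis. Payload 4.4 kg.
Tool frame: the origin (TCP) lies on the centre line of the jaws, within the pads' length; the fingertips stand 8 mm ahead of it and the grasp point (between the pads) lies 11 mm behind it; z points along the fingers, y is the line along which they close (so a half turn about z gives the same grasp; the last joint's range is limited). The gripper opens to 94 mm and grips with 3 to 60 N. Pads are 16 mm wide; open, the fingers measure 119 mm over their backs; the gripper's body (75 mm by 177 mm) begins 78 mm behind the grasp point.
Start: joints at [1.241, 0.628, 0.038, 1.517, -0.027, 0.996, -0.02], TCP at [0.17, -0.628, 0.213] pointing down, gripper open.
Joint ranges: [-3.06, 3.06], [-0.37, 2.12], [-1.25, 1.32], [0.18, 2.47], [-1.1, 4.24], [0.23, 1.98], [-2.94, 2.94]. Speed limits (rad/s): [2.57, 2.57, 3.14, 3.14, 3.14, 3.14, 3.14].

### API

Orientations are given as [roll, pitch, yaw] about the fixed x, y, z axes, in that order (R = Rz(yaw) Ry(pitch) Rx(roll)).
In Python, from station import env, eyes, workorder, search_frame, regions_of, spot_point gives the robot as it stands. The module is installed in compiled form; this text tells all that it offers.
- The arm moves only by the tool move_arm, never from a script. Its argument "moves" is a list of rows, each a list of 5 numbers: the shift along the world's x, y, z scaled (see below), then the turn about the world's z scaled (see below), then the opening in per cent of the stroke, from 0 (shut) to 100 (fully open). A call has 1 to 10 rows; each row shifts and turns the commanded pose from where the row before left it; what a row does not reach is not made up. The controller multiplies each number of a shift by 20 cm and each number of a turn by pi/4 rad. A row lasts 1/12 s, in which the tool goes at most 41.7 mm and 7.16 degrees, less where a joint would pass 70% of its speed; a pose out of reach is approached as far as the arm can. A call with a number of a shift or a turn outside -1 to 1 is refused whole. A call with a gripper value outside its range is refused whole. The fingers move at their own pace and stop on an object; "force" is the grip in N (left out, the last holds). Time passes only in rows, so rows that do not move let the fingers close. It gives the time, the measured TCP pose, the force, the opening and the grip force at its end, in the units of the state.
- env.state(): the state, without advancing time (a new reading comes with each control period).
- eyes.grab_frame(name): name is "side" or "top" or "wrist"; returns the picture (400x640x3 uint8, red, green, blue); there is no depth.
- eyes.camera_info(name): a dict with "intrinsics" (3x3 intrinsics, pixels), "k1" (the pictures are not rectified: a ray, as slopes to the right and down, at radius r is drawn at 1 + k1 r^2 times it, then the intrinsics apply), "extrinsics" (4x4, takes a point from world to camera coordinates). Camera axes: x right, y down, z forward; pixel columns grow to the right and rows downward; lengths in m; the calibration is good to about 2 mm. A picture is of the moment at which its call begins: read the wrist's pose just before it. camera_info takes no time and is no camera call; for the wrist camera it gives the pose at the moment of the call.
- workorder.sign_off(): hands the job in; it is judged then, once.
Trained networks look in the newest picture that a camera, given by its name, has taken for a name from the list of things; names that differ only in an ending like _2 or _b are one class to them, and where a whole thing is asked for, a point or a joint stands for the part that bears it (a point fixed in the world has none). Each returns a list of dicts, best first, with "conf" (0 to 1); they miss things now and then, are a little off and sometimes report something else, mostly with a low value. They report only what shows in the picture. A call takes as long as a camera call. They do not tell look-alikes from the thing itself.
- search_frame(thing, camera): "bbox" ([centre column, centre row, width, height] as shares, 0 to 1, of the picture: columns of its width, rows of its height, round what is visible of it).
- regions_of(thing, camera): "mask" (400x640 bool, what is visible of it) and "bbox" ([centre column, centre row, width, height] as shares, 0 to 1, of the picture: columns of its width, rows of its height, round what is visible of it).
- spot_point(thing, camera): "location" ([column, row] as shares, 0 to 1, of the picture: columns of its width, rows of its height: a listed point, or the origin of a listed thing).
The state is a dict: "time_s": time; "qpos": joint angles; "qd": joint speeds; "joint_torque": joint torques, N m; "position": TCP position; "tool_rot": TCP orientation; "wrist_force": force on the tool from outside, world axes, zero at the start; "moment": the same for the moment, N m; "gripper_width": finger opening in m; "finger_force": force on a finger pad.
Only numpy, scipy, OpenCV 4.12 (cv2) and the standard library are available. Lean on these libraries where they do the work, as an engineer would, in place of code of your own. Each camera call takes 0.05 s, during which the arm holds its last target. There are 200 camera calls.

### The job

Two aluminium test plates of one size stand on edge in two slotted stands; one has a small notch in an upper corner, which marks its label end. Take the notched plate by its plain half (the half away from the notch), draw it out, and hold it with the label at least a hand's breadth (100 mm) above the work card, its long edges about level and its label face turned up half-way to flat (about 45 degrees) or further. Finish while still holding it there, steady, and leave the plate without a notch standing in its stand.

Things in the scene. Friction and masses are not known exactly. Their poses are not given: they have to be found in the camera images.
- plate_centre (a point): Middle of the notched aluminium plate's outline: 120 mm long (x), 8 thick (y), 64 high (z, up at the start), 0.09 to 0.17 kg. It stands on a long edge, underside 8 mm, top edge 72 mm above the table. At the +x (label) end a 14 x 14 mm square notch is cut from the upper corner. The label is on the +y face only: looking at that face, the notch is at the upper left.
- plate_label (a point): Centre of the label, a dull grey frosted field of 34 x 42 mm without lettering on the notched plate's +y face: 37 mm towards +x, 4 mm towards +y and 5.5 mm below the plate's centre, in the plate's frame. Axes as the plate: y points straight out of the label face.
- blank_centre (a point): Centre of the other plate: same size and material (120 x 8 x 64 mm, x along it, z up), all four corners whole, no label. It stands in the other stand and is to be left alone.
- stand_a: One of two alike dark steel stands, fixed to the table; origin at the centre of its underside, x along its slot. Foot 96 x 56 x 8 mm; two rails, 86 mm long and 28 mm high from the table, leave a 10 mm slot 20 mm deep. The notched plate stands in it, centred, x along the stand's x, and sticks out 17 mm at each end of the rails.
- stand_b: The other stand, same shape and axes; the plate without a notch stands in it in the same way.
- work_card: Brown clipboard with a white work card, lying flat, fixed to the table: 320 mm (its x) by 230 mm (its y), 3 mm thick, with a metal clip 8 mm higher at the +x end; origin at the centre of its underside.
Things that resemble listed ones, but are neither listed nor needed, are in the scene too. What is shaped like the part that bears plate_centre but orange is not meant.

How it is judged:
By the outcome, as a careful person would: the job done as asked, in the order asked, and still so for the second after the job is handed in, while the arm keeps its last pose, push and grip.
It also fails if it takes over 32 s, if anything falls off the work surface, if the arm or the gripper's body presses on something with over 40 N, if the wrist force passes 120 N, or if a joint passes its speed limit or range.

## Working session

There is one attempt and no reset: what is moved stays moved. The work goes in short steps, Python scripts to look and compute and a tool call to move; the robot and the scene stay as the last step left them, time stands still between calls to the robot, and variables do not carry over. Pictures are saved under pics/ and viewed, at most 10 in all, crops included, and the job is handed in when it is done.

Besides the shell and the picture viewer there is one more tool, called by a JSON object that holds its "api" and its "payload", one argument or row to a line. move_arm: Moves the arm, as the interface text tells. Shifts and turns lie within -1 to 1; 1 stands for 20 cm of shift or pi/4 rad of turn. Its arguments: {"type":"object","properties":{"moves":{"type":"array","items":{"type":"array","items":{"type":"number"}}},"force":{"type":"number"}},"required":["moves"]}

```bash
mkdir -p pics; cat > h.py <<'E'
import numpy as np, cv2, math
from station import env, eyes, workorder, search_frame, regions_of, spot_point
def cam(n):
    c=eyes.camera_info(n); return np.array(c["intrinsics"]),c["k1"],np.array(c["extrinsics"])
def ray(c,u,v):
    K,k1,T=c; d=np.array([(u-K[0,2])/K[0,0],(v-K[1,2])/K[1,1]]); s=d.copy()
    for _ in range(20): s=d/(1+k1*(s@s))
    w=T[:3,:3].T@np.r_[s,1]; return -T[:3,:3].T@T[:3,3], w
def at_z(c,u,v,z):
    o,w=ray(c,u,v); return o+w*(z-o[2])/w[2]
def proj(c,p):
    K,k1,T=c; q=T[:3,:3]@np.array(p)+T[:3,3]; s=q[:2]/q[2]; s=s*(1+k1*(s@s))
    return np.array([K[0,0]*s[0]+K[0,2],K[1,1]*s[1]+K[1,2]])
def save(n,name):
    im=eyes.grab_frame(n); cv2.imwrite(f"pics/{name}.png",im[:,:,::-1]); return im
E
python3 - <<'E'
from h import *
np.set_printoptions(precision=4,suppress=True)
s=env.state(); print({k:s[k] for k in("time_s","position","tool_rot","gripper_width","wrist_force")})
ims=[]
for n in("top","side"):
    im=save(n,n+"0"); c=cam(n); print(n,-c[2][:3,:3].T@c[2][:3,3])
    for t in("plate_centre","blank_centre","plate_label","stand_a","work_card"):
        z={"plate_centre":.04,"blank_centre":.04,"plate_label":.0345}.get(t,0)
        for r in spot_point(t,n)[:4]:
            u,v=r["location"][0]*640,r["location"][1]*400
            print(n,t,round(r["conf"],2),np.round([u,v]),at_z(c,u,v,z))
E
```

```text
{'time_s': 0.0, 'position': array([ 0.1693, -0.6269,  0.2126]), 'tool_rot': array([-3.1397,  0.    ,  0.2638]), 'gripper_width': 0.09402263346562782, 'wrist_force': array([0.1181, 1.1414, 0.2145])}
top [ 0.2981 -0.0453  1.2658]
top plate_centre 0.79 [295. 156.] [0.6144 0.0375 0.04  ]
top plate_centre 0.79 [404. 106.] [ 0.7773 -0.3164  0.04  ]
top plate_centre 0.78 [337. 185.] [ 0.5162 -0.0925  0.04  ]
top plate_centre 0.69 [213. 290.] [0.2001 0.2917 0.04  ]
top blank_centre 0.73 [257. 184.] [0.5255 0.1597 0.04  ]
top plate_label 0.74 [204. 288.] [0.2042 0.3201 0.0345]
top plate_label 0.7 [324. 182.] [ 0.5291 -0.0526  0.0345]
top plate_label 0.61 [390. 107.] [ 0.7766 -0.2725  0.0345]
top stand_a 0.85 [257. 186.] [0.5236 0.1646 0.    ]
top stand_a 0.75 [338. 186.] [ 0.5207 -0.0971  0.    ]
top work_card 0.59 [418. 179.] [ 0.5391 -0.3593  0.    ]
side [0.1776 0.9538 0.83  ]
side plate_centre 0.92 [258. 156.] [ 0.7721 -0.3035  0.04  ]
side plate_centre 0.85 [402. 326.] [0.2041 0.2867 0.04  ]
side plate_centre 0.6 [310. 198.] [ 0.5321 -0.1125  0.04  ]
side plate_centre 0.59 [265. 230.] [0.606  0.0603 0.04  ]
side blank_centre 0.65 [284. 264.] [0.5111 0.1721 0.04  ]
side plate_label 0.88 [255. 162.] [ 0.7745 -0.274   0.0345]
side plate_label 0.63 [303. 207.] [ 0.5394 -0.0713  0.0345]
side plate_label 0.59 [400. 342.] [0.2019 0.3252 0.0345]
side plate_label 0.46 [268. 235.] [0.593  0.0732 0.0345]
side stand_a 0.73 [281. 273.] [ 0.5247  0.1662 -0.    ]
side stand_a 0.67 [309. 212.] [ 0.5298 -0.0969  0.    ]
side work_card 0.67 [335. 165.] [ 0.5254 -0.375   0.    ]
```

View pics/top0.png

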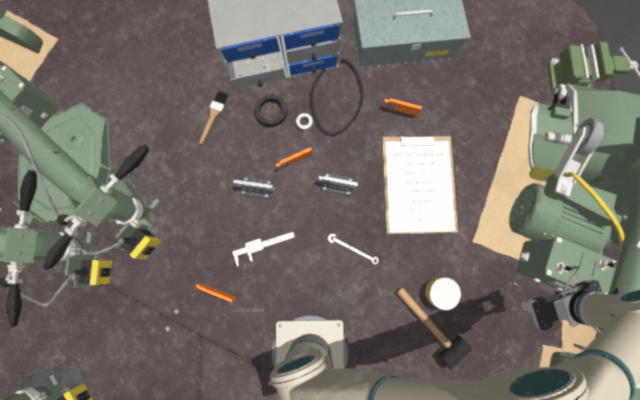

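View pics/side0.png

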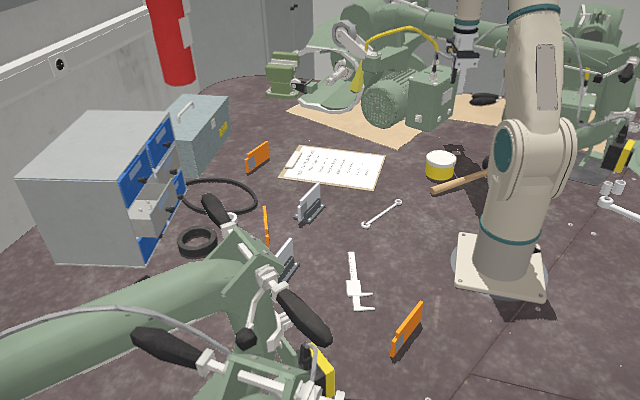

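```bash
python3 - <<'E'
from h import *
a=cv2.imread("pics/top0.png")[165:205,225:370]; b=cv2.imread("pics/side0.png")[175:300,250:350]
a=cv2.resize(a,None,fx=5,fy=5,interpolation=cv2.INTER_CUBIC); b=cv2.resize(b,None,fx=3,fy=3,interpolation=cv2.INTER_CUBIC)
o=np.zeros((200+375,725,3),np.uint8); o[:200]=a; o[200:,:300]=b; cv2.imwrite("pics/crop0.png",o)
for n in("top",):
    eyes.grab_frame(n); c=cam(n)
    for r in regions_of("stand_a",n)[:2]:
        q=cv2.minAreaRect(np.argwhere(r["mask"])[:,::-1].astype(np.float32)); p=cv2.boxPoints(q)
        print(r["conf"],[np.round(at_z(c,*x,.01)[:2],3) for x in p])
E
```

```text
0.82 [array([ 0.508, -0.04 ]), array([ 0.563, -0.052]), array([ 0.543, -0.145]), array([ 0.488, -0.132])]
0.82 [array([0.499, 0.217]), array([0.553, 0.209]), array([0.535, 0.117]), array([0.481, 0.126])]
```

View pics/crop0.png

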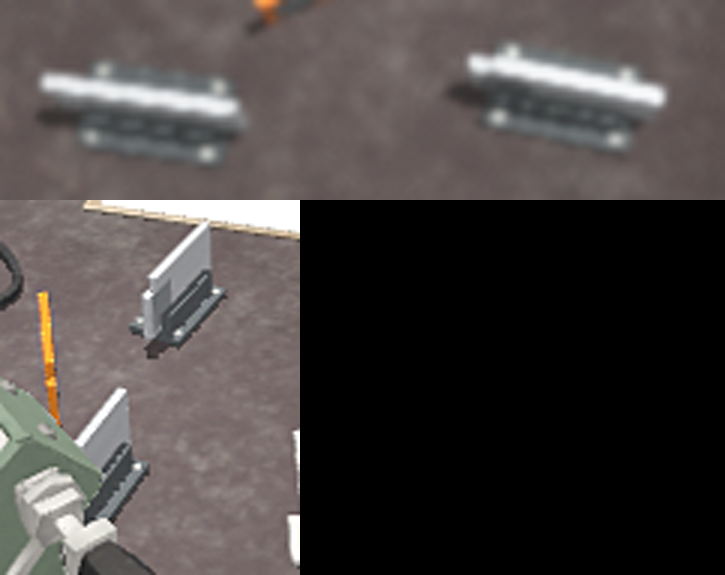

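{"api": "move_arm", "payload": {
  "moves": [
    [0.09, 0.13, 0, 0.07, 100],
    [0.09, 0.13, 0, 0.07, 100],
    [0.09, 0.13, 0, 0.07, 100],
    [0.09, 0.13, 0, 0.07, 100],
    [0.09, 0.13, 0, 0.07, 100],
    [0.09, 0.13, 0, 0.07, 100],
    [0.09, 0.13, 0, 0.07, 100],
    [0.09, 0.13, 0, 0.07, 100],
    [0.09, 0.13, 0, 0.07, 100],
    [0.09, 0.13, 0, 0.07, 100]
  ]
}}

```text
time_s: 1.53
position: [0.3502, -0.3663, 0.2138]
tool_rot: [3.141, 0.0, 0.816]
wrist_force: [0.5, -0.2, -0.3]
gripper_width: 0.0942
finger_force: 0.0
```

{"api": "move_arm", "payload": {
  "moves": [
    [0.08, 0.13, 0, 0.07, 100],
    [0.08, 0.13, 0, 0.07, 100],
    [0.08, 0.13, 0, 0.07, 100],
    [0.08, 0.13, 0, 0.07, 100],
    [0.08, 0.13, 0, 0.07, 100],
    [0.08, 0.13, 0, 0.07, 100],
    [0.08, 0.13, 0, 0.07, 100],
    [0.08, 0.13, 0, 0.07, 100],
    [0.08, 0.13, 0, 0.07, 100],
    [0.08, 0.13, 0, 0.07, 100]
  ]
}}

```text
time_s: 2.37
position: [0.5103, -0.1063, 0.2138]
tool_rot: [3.141, 0.0, 1.366]
wrist_force: [0.3, 0.1, -0.2]
gripper_width: 0.094
finger_force: 0.0
```

```bash
python3 - <<'E'
from h import *
np.set_printoptions(precision=4,suppress=True)
s=env.state(); print({k:s[k] for k in("time_s","position","tool_rot","qpos","gripper_width","wrist_force")})
c=cam("wrist"); save("wrist","w1"); print(c[2])
for t in("plate_centre","plate_label","stand_a","work_card"):
  for r in spot_point(t,"wrist")[:2]:
    u,v=r["location"][0]*640,r["location"][1]*400
    print(t,r["conf"],u,v,at_z(c,u,v,{"plate_centre":.04,"plate_label":.0345}.get(t,0)))
E
```

```text
{'time_s': 2.3667, 'position': array([ 0.5103, -0.1063,  0.2138]), 'tool_rot': array([3.141 , 0.0002, 1.3659]), 'qpos': array([ 0.3693,  0.4576, -0.3126,  1.8684,  0.1834,  0.8428, -0.2404]), 'gripper_width': 0.09396933565106169, 'wrist_force': array([ 0.2519,  0.107 , -0.2134])}
[[ 0.9792 -0.2029  0.0004 -0.5206]
 [-0.1969 -0.9497  0.2436 -0.0267]
 [-0.049  -0.2386 -0.9699  0.3908]
 [ 0.      0.      0.      1.    ]]
plate_centre 0.76 379.008 47.12 [0.6074 0.0384 0.04  ]
plate_centre 0.66 327.616 179.6 [ 0.5229 -0.0951  0.04  ]
plate_label 0.9 353.72799999999995 19.6 [0.5858 0.0724 0.0345]
plate_label 0.77 327.87199999999996 146.68 [ 0.5311 -0.0565  0.0345]
stand_a 0.94 329.728 176.92000000000002 [ 0.5264 -0.0987  0.    ]
work_card 0.81 362.176 336.8 [ 0.5273 -0.3604  0.    ]
```

View pics/w1.png

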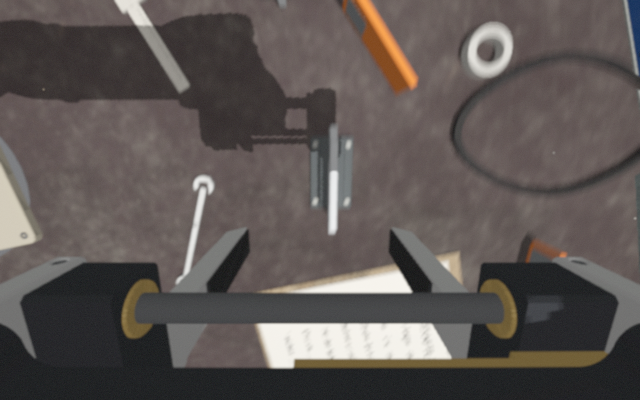

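```bash
python3 - <<'E'
from h import *
c=cam("wrist")
im=cv2.imread("pics/w1.png").astype(int).sum(2)
for v in(160,185,200,215,228): 
    r=im[v,315:350]; e=np.where(r>r.max()*.8)[0]+315; print(v,e, [np.round(at_z(c,x,v,.072)[:2],4) for x in (e.min(),e.max()+1)])
print(at_z(c,333,234,.072), [np.round(at_z(c,x,175,.028),4) for x in(310,352)])
E
```

```text
160 [330 331 332 333 334 335 336 337 338 339 340 341 342 345 346 347 348 349] [array([ 0.5285, -0.0711]), array([ 0.55  , -0.0756])]
185 [330 331 332 333 334 335 336] [array([ 0.5231, -0.0984]), array([ 0.5307, -0.1   ])]
200 [315 330 331 332 333 334 335 336 346 347] [array([ 0.503 , -0.1118]), array([ 0.5397, -0.1195])]
215 [330 331 332 333 334 335 336] [array([ 0.5162, -0.1327]), array([ 0.5241, -0.1343])]
228 [329 330 331 332 333 334 335] [array([ 0.512 , -0.1479]), array([ 0.5199, -0.1496])]
[ 0.5150676  -0.15608769  0.072     ] [array([ 0.5009, -0.0888,  0.028 ]), array([ 0.5529, -0.0998,  0.028 ])]
```

{"api": "move_arm", "payload": {
  "moves": [
    [0.07, -0.03, -0.05, -0.015, 100],
    [0, 0, -0.15, 0, 100],
    [0, 0, -0.15, 0, 100],
    [0, 0, -0.15, 0, 100],
    [0, 0, -0.15, 0, 100],
    [0, 0, -0.1, 0, 60],
    [0, 0, -0.09, 0, 40],
    [0, 0, 0, 0, 20]
  ],
  "force": 25
}}

```text
time_s: 3.28
position: [0.5202, -0.1152, 0.0425]
tool_rot: [-3.135, 0.002, 1.349]
wrist_force: [-0.6, -0.1, -0.5]
gripper_width: 0.0771
finger_force: 0.0
```

{"api": "move_arm", "payload": {
  "moves": [
    [0, 0, 0, 0, 10],
    [0, 0, 0, 0, 0],
    [0, 0, 0, 0, 0],
    [0, 0, 0, 0, 0]
  ]
}}

```text
time_s: 3.62
position: [0.5244, -0.114, 0.0468]
tool_rot: [3.139, 0.0, 1.351]
wrist_force: [-0.1, 0.5, 0.5]
gripper_width: 0.0507
finger_force: 0.0
```

{"api": "move_arm", "payload": {
  "moves": [
    [0, 0, 0, 0, 0],
    [0, 0, 0, 0, 0],
    [0, 0, 0, 0, 0],
    [0, 0, 0, 0, 0],
    [0, 0, 0, 0, 0],
    [0, 0, 0, 0, 0],
    [0, 0, 0, 0, 0],
    [0, 0, 0, 0, 0]
  ]
}}

```text
time_s: 4.28
position: [0.5235, -0.1135, 0.0454]
tool_rot: [-3.141, -0.0, 1.352]
wrist_force: [0.4, 0.6, -0.6]
gripper_width: 0.0081
finger_force: 25.0
```

{"api": "move_arm", "payload": {
  "moves": [
    [0, 0, 0.05, 0, 0],
    [0, 0, 0.1, 0, 0],
    [0, 0, 0.12, 0, 0],
    [0, 0, 0.12, 0, 0],
    [-0.02, -0.1, 0.1, 0, 0],
    [-0.02, -0.14, 0, 0, 0],
    [-0.02, -0.14, 0, 0, 0],
    [-0.02, -0.14, 0, 0, 0],
    [-0.03, -0.14, 0, 0, 0],
    [-0.03, -0.14, 0, 0, 0]
  ]
}}

```text
time_s: 5.12
position: [0.4948, -0.2747, 0.1441]
tool_rot: [-3.141, -0.0, 1.352]
wrist_force: [0.7, -0.7, -1.7]
gripper_width: 0.0078
finger_force: 25.0
```

{"api": "move_arm", "payload": {
  "moves": [
    [-0.02, -0.14, 0, 0, 0],
    [-0.02, -0.14, 0, 0, 0],
    [-0.02, -0.14, 0, 0, 0],
    [-0.02, -0.14, 0, 0, 0],
    [0, -0.02, 0, 0, 0],
    [0, 0, 0, 0, 0]
  ]
}}

```text
time_s: 5.62
position: [0.478, -0.3922, 0.1436]
tool_rot: [-3.141, 0.001, 1.347]
wrist_force: [-0.2, 0.3, -1.3]
gripper_width: 0.0083
finger_force: 25.0
```

```bash
python3 - <<'E'
from h import *
s=env.state(); print(s["position"],s["tool_rot"],s["time_s"])
save("side","s2")
im=cv2.imread("pics/s2.png")[110:260,230:430]; a=cv2.resize(im,None,fx=3,fy=3,interpolation=cv2.INTER_CUBIC)
cv2.imwrite("pics/s2c.png",a)
E
```

```text
[ 0.47797008 -0.39215675  0.14359034] [-3.14107890e+00  1.03069604e-03  1.34705036e+00] 5.6167
```

View pics/s2c.png

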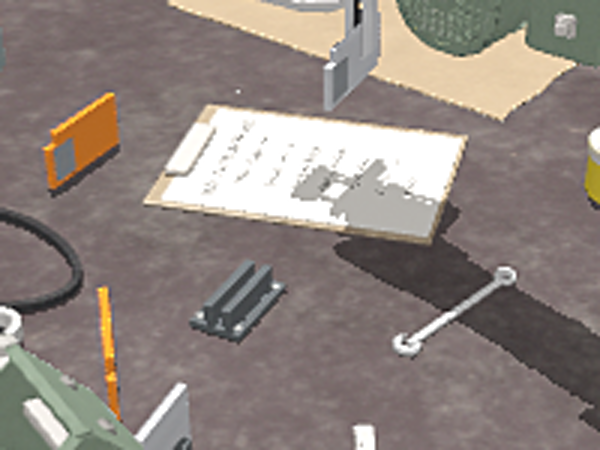

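{"api": "move_arm", "payload": {
  "moves": [
    [0, 0, -0.15, 0, 0],
    [0, 0, -0.15, 0, 0],
    [0, 0, -0.1, 0, 0],
    [0, 0, -0.06, 0, 0],
    [0, 0, -0.03, 0, 0],
    [0, 0, -0.015, 0, 0],
    [0, 0, 0, 0, 0]
  ]
}}

```text
time_s: 6.25
position: [0.4802, -0.389, 0.0428]
tool_rot: [3.141, -0.0, 1.352]
wrist_force: [-0.7, -0.8, -1.2]
gripper_width: 0.0079
finger_force: 25.0
```

{"api": "move_arm", "payload": {
  "moves": [
    [0, 0, -0.005, 0, 0],
    [0, 0, 0, 0, 0]
  ]
}}

```text
time_s: 6.42
position: [0.4803, -0.3899, 0.0426]
tool_rot: [3.14, 0.001, 1.352]
wrist_force: [-0.2, 0.7, -1.0]
gripper_width: 0.0079
finger_force: 25.0
```

{"api": "move_arm", "payload": {
  "moves": [
    [0, 0, -0.005, 0, 0],
    [0, 0, 0, 0, 0]
  ]
}}

```text
time_s: 6.58
position: [0.4798, -0.3898, 0.0411]
tool_rot: [3.141, 0.0, 1.351]
wrist_force: [-0.5, 0.5, -1.0]
gripper_width: 0.0081
finger_force: 25.0
```

{"api": "move_arm", "payload": {
  "moves": [
    [0, 0, -0.005, 0, 0],
    [0, 0, 0, 0, 0]
  ]
}}

```text
time_s: 6.75
position: [0.4798, -0.3899, 0.0405]
tool_rot: [3.141, 0.001, 1.351]
wrist_force: [-1.3, 1.2, 4.7]
gripper_width: 0.0081
finger_force: 25.0
```

{"api": "move_arm", "payload": {
  "moves": [
    [0, 0, 0, 0, 32],
    [0, 0, 0, 0, 32],
    [0, 0, 0, 0, 32],
    [0, 0, 0, 0, 32],
    [0, 0, 0, 0, 32],
    [0, 0, 0, 0, 32]
  ]
}}

```text
time_s: 7.25
position: [0.4795, -0.3895, 0.0394]
tool_rot: [-3.142, -0.0, 1.352]
wrist_force: [-0.8, 0.3, 0.5]
gripper_width: 0.03
finger_force: 0.0
```

```bash
python3 - <<'E'
from h import *
save("side","s3")
im=cv2.imread("pics/s3.png")[110:210,280:430]; a=cv2.resize(im,None,fx=4,fy=4,interpolation=cv2.INTER_CUBIC)
w=save("wrist","w3")[:,:,::-1]
o=np.zeros((400+200,600,3),np.uint8); o[:400]=a; o[400:,:320]=cv2.resize(w,(320,200))
cv2.imwrite("pics/s3c.png",o)
E
```

```text
(no output)
```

View pics/s3c.png

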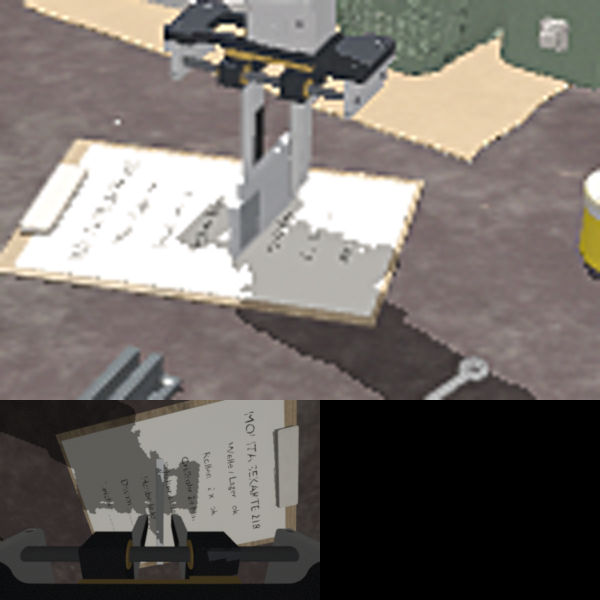

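{"api": "move_arm", "payload": {
  "moves": [
    [0, 0, 0.02, 0, 32],
    [0.016, -0.004, 0, 0, 32],
    [0.016, -0.003, 0, 0, 32],
    [0.016, -0.004, 0, 0, 32],
    [0.016, -0.003, 0, 0, 32],
    [0.016, -0.004, 0, 0, 32],
    [0.016, -0.003, 0, 0, 32],
    [0, 0, 0, 0, 32],
    [0, 0, 0, 0, 32]
  ]
}}

```text
time_s: 8.1
position: [0.4991, -0.3937, 0.0435]
tool_rot: [3.141, -0.0, 1.352]
wrist_force: [-0.2, -0.0, -0.1]
gripper_width: 0.03
finger_force: 0.2
```

```bash
cat > v.py <<'E'
import sys
from h import *
k=sys.argv[1]; save("side","s"+k)
im=cv2.imread(f"pics/s{k}.png")[110:210,280:430]; a=cv2.resize(im,None,fx=4,fy=4,interpolation=cv2.INTER_CUBIC)
w=save("wrist","w"+k)[200:,160:480,::-1]
o=np.zeros((600,600,3),np.uint8); o[:400]=a; o[400:,:320]=w
cv2.imwrite(f"pics/c{k}.png",o)
E
python3 v.py 4
```

```text
(no output)
```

View pics/c4.png

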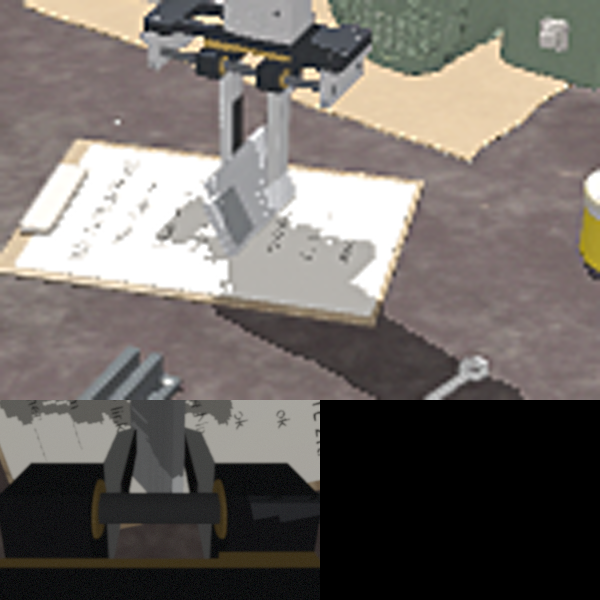

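{"api": "move_arm", "payload": {
  "moves": [
    [0, 0, 0, 0, 45],
    [0, 0, 0, 0, 55],
    [0, 0, 0, 0, 62],
    [0, 0, 0, 0, 66],
    [0, 0, 0, 0, 66],
    [0, 0, 0, 0, 66]
  ]
}}

```text
time_s: 8.7
position: [0.4987, -0.3937, 0.0435]
tool_rot: [3.142, -0.0, 1.352]
wrist_force: [-0.7, 0.2, 0.1]
gripper_width: 0.0616
finger_force: 0.1
```

```bash
python3 v.py 5
```

```text
(no output)
```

View pics/c5.png

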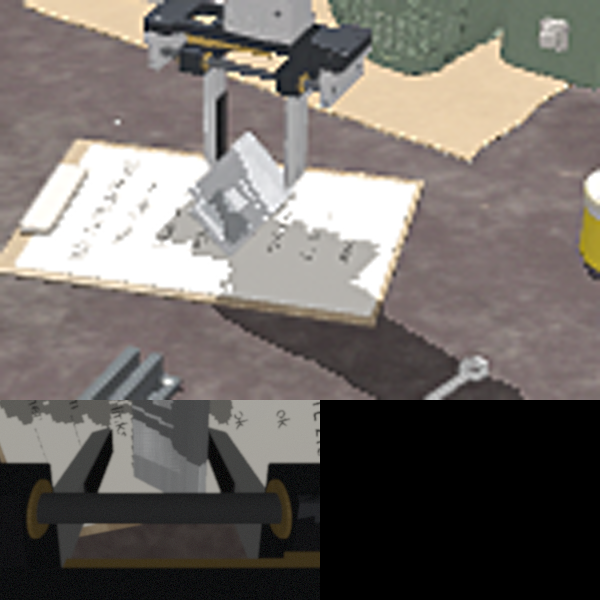

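{"api": "move_arm", "payload": {
  "moves": [
    [0, 0, -0.03, 0, 67],
    [0, 0, -0.03, 0, 68],
    [0, 0, -0.03, 0, 69],
    [0, 0, -0.03, 0, 70],
    [0, 0, 0, 0, 74],
    [0, 0, 0, 0, 80],
    [0, 0, 0, 0, 86],
    [0, 0, 0, 0, 92],
    [0, 0, 0, 0, 92],
    [0, 0, 0, 0, 92]
  ]
}}

```text
time_s: 9.63
position: [0.4989, -0.3938, 0.0198]
tool_rot: [3.141, 0.0, 1.352]
wrist_force: [0.1, 0.2, 0.5]
gripper_width: 0.0863
finger_force: 0.0
```

```bash
python3 v.py 6
```

```text
(no output)
```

View pics/c6.png

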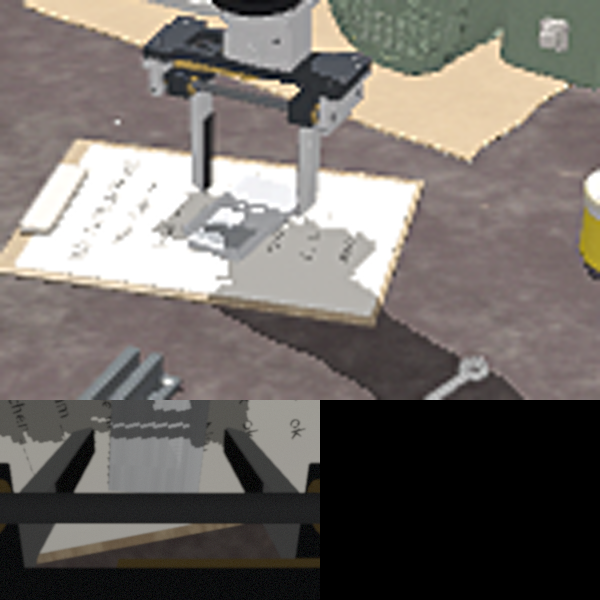

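{"api": "move_arm", "payload": {
  "moves": [
    [0, 0, -0.02, 0, 92],
    [0, 0, -0.016, 0, 92],
    [0, 0, 0, 0, 85],
    [0, 0, 0, 0, 75],
    [0, 0, 0, 0, 65],
    [0, 0, 0, 0, 55],
    [0, 0, 0, 0, 50],
    [0, 0, 0, 0, 50],
    [0, 0, 0, 0, 50]
  ],
  "force": 45
}}

```text
time_s: 10.48
position: [0.4986, -0.3937, 0.0122]
tool_rot: [-3.141, -0.0, 1.352]
wrist_force: [-0.5, -0.2, -1.5]
gripper_width: 0.0637
finger_force: 44.5
```

{"api": "move_arm", "payload": {
  "moves": [
    [0, 0, 0.03, 0, 50],
    [0, 0, 0.06, 0, 50],
    [0, 0, 0.1, 0, 50],
    [0, 0, 0.12, 0, 50],
    [0, 0, 0.12, 0, 50],
    [0, 0, 0.12, 0, 50],
    [0, 0, 0.12, 0, 50],
    [0, 0, 0.1, 0, 50],
    [0, -0.01, 0.08, 0, 50],
    [0, 0, 0.05, 0, 50]
  ]
}}

```text
time_s: 11.32
position: [0.4996, -0.3966, 0.1957]
tool_rot: [3.138, 0.002, 1.351]
wrist_force: [0.4, 0.2, -0.1]
gripper_width: 0.0638
finger_force: 44.5
```

{"api": "move_arm", "payload": {
  "moves": [
    [0, 0, 0, 0, 50],
    [0, 0, 0, 0, 50],
    [0, 0, 0, 0, 50],
    [0, 0, 0, 0, 50],
    [0, 0, 0, 0, 50],
    [0, 0, 0, 0, 50]
  ]
}}

```text
time_s: 11.82
position: [0.4984, -0.3954, 0.1914]
tool_rot: [-3.14, -0.001, 1.352]
wrist_force: [-0.8, -0.1, -1.0]
gripper_width: 0.0636
finger_force: 44.5
```

```bash
python3 - <<'E'
from h import *
save("side","s7")
im=cv2.imread("pics/s7.png")[80:290,230:430]; a=cv2.resize(im,None,fx=2.8,fy=2.8,interpolation=cv2.INTER_CUBIC)
cv2.imwrite("pics/c7.png",a); s=env.state(); print(s["time_s"],s["gripper_width"],s["finger_force"],s["position"])
for n in("side","wrist"):
    eyes.grab_frame(n); c=cam(n)
    for r in spot_point("plate_label",n)[:4]: u,v=r["location"][0]*640,r["location"][1]*400; print(n,r["conf"],u,v,at_z(c,u,v,.19))
E
```

```text
11.8667 0.06377219432370251 44.47589066927321 [ 0.49847482 -0.39542821  0.19151925]
side 0.88 252.672 161.48 [ 0.66286709 -0.03334781  0.19      ]
side 0.71 339.008 116.8 [ 0.50581451 -0.35377868  0.19      ]
side 0.67 397.63199999999995 341.32 [0.20162747 0.44789053 0.19      ]
side 0.64 340.79999999999995 110.28 [ 0.51200302 -0.40133166  0.19      ]
wrist 0.74 316.096 156.8 [ 0.50838577 -0.34097363  0.19      ]
wrist 0.73 559.616 26.52 [ 0.65449698 -0.30069596  0.19      ]
```

View pics/c7.png

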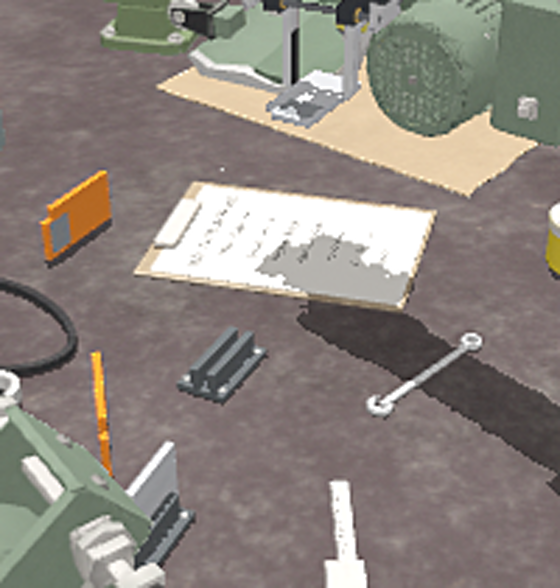

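The plate is held flat with its label up, about 0.18 m above the card. The other plate still stands in its stand.

```bash
python3 -c "
from station import workorder; print(workorder.sign_off())"
```

```text
the job is handed in; nothing more can be done
None
```

Handed in at about 12 s: the notched plate is held steady by its plain half, flat and label up, about 0.18 m above the work card, and the plate without a notch still stands in its stand; because the tool only points down, I stood the plate on the card, let it lean over between the fingers and re-gripped it by its long edges.

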